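# Index the carving turntable to its red mark and let the latch drop home

### The job

Leave the yellow-sleeved latch standing while you push the carving blank round on its turntable until the red mark on the plywood disc faces the latch. Then tip the latch over towards the disc and feel for the notch: ease the blank slowly one way or the other, without forcing it, until the latch drops fully home in the notch that belongs to the red mark and locks the disc. Leave the mallet, the gouge and the wax tin alone.

Things in the scene. Friction and masses are not known exactly. Their poses are not given: they have to be found in the camera images.
- base: Fixed dark wooden base board of the turntable, 270 x 200 x 20 mm. Origin on the bench, on the turntable's vertical axis; its +x points from the axis to the latch, z up. It reaches 102 mm behind the axis, 168 mm ahead (+x), 100 mm to each side. Two green latch cheeks, 62 mm high, 54 mm over their outer faces, stand 121 to 157 mm from the axis on the +x side.
- pointer (a point): Fixed point on the base, 74 mm from the axis towards the latch and 56 mm above the bench: where the red mark must point.
- plate: Plywood disc, 148 mm across, top 56 mm above the bench, with the blank screwed on it. Origin on the axis at bench height; its +x points to the red mark. It turns endlessly either way, stiffly (0.2 N m), and stays where left. Blank: block 78 mm along this x, 130 mm along y, central, flat upright sides 56 to 100 mm above the bench, rough carving above up to 121 mm.
- mark (a point): Outer end of the red mark (a stripe 33 x 12 mm along a radius) on the disc's rim, 74 mm from the axis, 56 mm above the bench; it turns with the disc. The mark lies before the middle of one long side of the blank.
- ring_axis (a point): Fixed point on the turntable's axis, 44 mm up: top of the steel index ring, 188 mm across, that turns with the disc under it. It has 12 equal notches, 30 degrees apart, 15 mm wide, open to the rim. One belongs to the mark, but the disc was screwed on by eye: the middle of that notch lies up to 0.12 rad (9 mm) to either side of the mark, differently each time.
- latch (a joint): Hinge of the yellow-sleeved steel latch, level, 137 mm from the axis, 52 mm up. 0 = fully home in a notch, about 0.2 = tooth riding on the ring, 1.85 = standing, leaning outward past upright (start). Free: pushed inward past 1.57 it falls onto the ring; its 11 mm wide tooth drops 10 mm into any notch below it and blocks the disc both ways (2 mm play), until lifted.
- latch_tip (a point): Free end of the latch, on its middle line, 58 mm from its hinge. Latch 18 mm wide, 10 mm thick; yellow sleeve 26 x 13 mm, 18 to 40 mm from the hinge. Standing, this point is about 108 mm above the bench and 153 mm from the axis; a light push inward on the outer face near it tips the latch over.
- mallet: Bystander: turned wooden carver's mallet, 220 mm tall, 74 mm across, standing on its head; origin at the centre of its underside.
- gouge: Bystander: gouge with a wooden handle, 200 mm long, 30 mm wide, lying flat; origin under its middle.
- wax_tin: Bystander: round wax tin, 72 mm across and 70 mm high, standing; origin at the centre of its underside.

How it is judged:
By the outcome, as a careful person would: the job done as asked, in the order asked, and still so for the second after the job is handed in, with the robot touching nothing.
It also fails if it takes over 56 s, if anything falls off the work surface, if the arm or the gripper's body presses on something with over 40 N, if the wrist force passes 120 N, or if a joint passes its speed limit or range.

### The arm

A 7-joint arm with a two-finger parallel gripper is mounted at the origin on the work surface. World frame = base frame: x ahead of the robot, y to its left, z up, the work surface at z = 0. Lengths are in mm, angles in rad, forces in N, time in s.
With the tool pointing down it reaches from about 425 to 800 mm from the base axis. Payload 8.3 kg.
Tool frame: the origin (TCP) lies between the finger pads; the fingertips stand 17 mm ahead of it and the grasp point (between the pads) lies 2 mm behind it; y points along the fingers, z is the direction in which the jaws open and shut, and the axes are right-handed (so a half turn about y gives the same grasp; the last joint's range is limited). The gripper opens to 85 mm and grips with 20 to 120 N. Pads are 22 mm wide; open, the fingers measure 114 mm over their backs; the gripper's body (76 mm by 85 mm) begins 54 mm behind the grasp point. The pads swing forward as they close: fully open they stand 13 mm farther back than shut.
Start: joints at [-1.351, 0.383, 0.016, 1.37, -0.006, 1.388, -0.046], TCP at [174.353, 600.171, 248.279] pointing down, gripper open.
Joint ranges: [-2.95, 2.95], [-0.25, 2.06], [-1.52, 1.56], [0.18, 2.33], [-1.44, 4.58], [0.02, 2.06], [-3.01, 3.01]. Speed limits (rad/s): [2.39, 2.39, 3.01, 3.01, 3.14, 3.14, 3.14].

### API

Orientations are given as a 3x3 rotation matrix whose columns are the frame's x, y, z axes.
In Python, from cell import arm gives the robot as it stands.
- The arm moves only by the tool step_arm, never from a script. Its argument "plan" is a list of rows, each a list of 7 numbers: the opening, from 0 (shut) to 1 (fully open), then the shift along the world's x, y, z in m, then the turn, a rotation vector about the world's x, y, z in degrees. In form: [[fingers, dx, dy, dz, rx, ry, rz], ...]. A call has 1 to 10 rows; each row is the pose to reach, as a shift and turn from the pose measured when the call began; what a row does not reach only later rows make up. A row lasts 1/12 s, in which the tool goes at most 41.7 mm and 7.16 degrees, less where a joint would pass 70% of its speed; a pose out of reach is approached as far as the arm can. A call with a gripper value outside its range is refused whole. The fingers move at their own pace and stop on an object; "squeeze" is the grip in N (left out, the last holds). Time passes only in rows, so rows that repeat a pose let the fingers close. It gives the time, the measured TCP pose, the force and the opening at its end, in the units of the state.
- arm.get_obs(): the state, without advancing time (a new reading comes with each control period).
- arm.camera(name): name is "scene" or "side" or "wrist"; returns the picture (384x512x3 uint8, red, green, blue); there is no depth.
- arm.camera_params(name): a dict with "fx", "fy", "cx", "cy" (pixels), "extrinsics" (4x4, takes a point from camera to world coordinates). Camera axes: x right, y up, looking along -z (the intrinsics and any distortion apply to the point x, -y, -z); pixel columns grow to the right and rows downward; lengths in mm; the calibration is good to about 2 mm. A picture is of the moment at which its call begins: read the wrist's pose just before it. camera_params takes no time and is no camera call; for the wrist camera it gives the pose at the moment of the call.
- arm.finish_job(): hands the job in, once; it reports no verdict.
Trained networks look in the newest picture that a camera, given by its name, has taken for a name from the list of things; names that differ only in an ending like _2 or _b are one class to them, and where a whole thing is asked for, a point or a joint stands for the part that bears it (a point fixed in the world has none). Each returns a list of dicts, best first, with "conf" (0 to 1); they miss things now and then, are a little off and sometimes report something else, mostly with a low value. They report only what shows in the picture. A call takes as long as a camera call.
- arm.find_in(camera, target): "box" ([left, top, right, bottom] in pixels, round what is visible of it).
The state is a dict: "time_s": time; "joint_positions": joint angles; "joint_velocities": joint speeds; "joint_efforts": joint torques, N m; "ee_pos": TCP position; "tool_rot": TCP orientation; "contact_force": force on the tool from outside, world axes, zero at the start; "wrist_torque": the same for the moment, N m; "finger_gap": finger opening in mm.
Only numpy, scipy, OpenCV 4.12 (cv2) and the standard library are available. Lean on these libraries where they do the work, as an engineer would, in place of code of your own. Each camera call takes 0.05 s, during which the arm holds its last target.

## Working session

There is one attempt and no reset: what is moved stays moved. The work goes in short steps, Python scripts to look and compute and a tool call to move; the robot and the scene stay as the last step left them, time stands still between calls to the robot, and variables do not carry over. Pictures are saved under pics/ and viewed, and the job is handed in when it is done.

Besides the shell and the picture viewer there is one more tool, called by a JSON object that holds its "op" and its "data". step_arm: Moves the arm, as the interface text tells. Its arguments: {"type":"object","properties":{"plan":{"type":"array"},"squeeze":{"type":"number"}},"required":["plan"]}

```bash
ls; mkdir -p pics; python3 - <<'E'
from cell import arm
import cv2
o=arm.get_obs();print(o['time_s'],o['ee_pos'],o['tool_rot'],o['finger_gap'])
for n in ['scene','side','wrist']:
    cv2.imwrite(f'pics/{n}0.png',cv2.cvtColor(arm.camera(n),cv2.COLOR_RGB2BGR))
    p=arm.camera_params(n);print(n,p)
E
```

```text
pics
0.0 [174.24771466 599.72939721 247.27947411] [[ 9.60286905e-01 -5.18254627e-04  2.79013965e-01]
 [-2.79014445e-01 -1.86931687e-03  9.60285085e-01]
 [ 2.38933229e-05 -9.99998119e-01 -1.93968104e-03]] 85.5698245744856
scene {'fx': 481.87745819754315, 'fy': 481.87745819754315, 'cx': 257.70868412073924, 'cy': 186.7291567552381, 'extrinsics': array([[-8.41199587e-01, -4.45617990e-01,  3.06280690e-01,
         9.97813472e+02],
       [ 5.40689927e-01, -6.86770173e-01,  4.85799478e-01,
         6.84984645e+02],
       [-6.13654457e-03,  5.74257204e-01,  8.18651945e-01,
         1.23347268e+03],
       [ 0.00000000e+00,  0.00000000e+00,  0.00000000e+00,
         1.00000000e+00]])}
side {'fx': 486.9922730853718, 'fy': 486.9922730853718, 'cx': 259.18249975443564, 'cy': 195.46192852885477, 'extrinsics': array([[ 8.98849623e-01,  2.46677497e-01, -3.62242415e-01,
         1.05040022e+02],
       [-4.38196646e-01,  4.92119475e-01, -7.52198193e-01,
        -9.95853311e+02],
       [-7.28382048e-03,  8.34846474e-01,  5.50434656e-01,
         8.01469705e+02],
       [ 0.00000000e+00,  0.00000000e+00,  0.00000000e+00,
         1.00000000e+00]])}
wrist {'fx': 301.74982679487897, 'fy': 301.74982679487897, 'cx': 257.4722408388835, 'cy': 194.06163170482594, 'extrinsics': array([[ 2.78914145e-01, -9.25790786e-01, -2.55182915e-01,
         1.10192369e+02],
       [ 9.60314588e-01,  2.68423930e-01,  7.57923840e-02,
         6.18064284e+02],
       [-1.67068997e-03, -2.66195444e-01,  9.63917628e-01,
         3.72586790e+02],
       [ 0.00000000e+00,  0.00000000e+00,  0.00000000e+00,
         1.00000000e+00]])}
```

View pics/scene0.png

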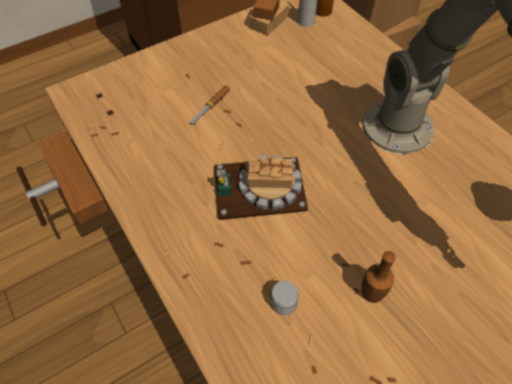

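View pics/side0.png

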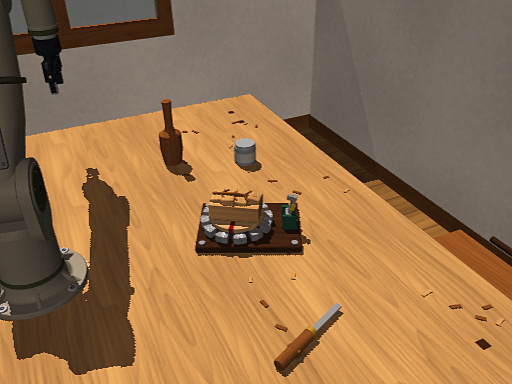

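View pics/wrist0.png

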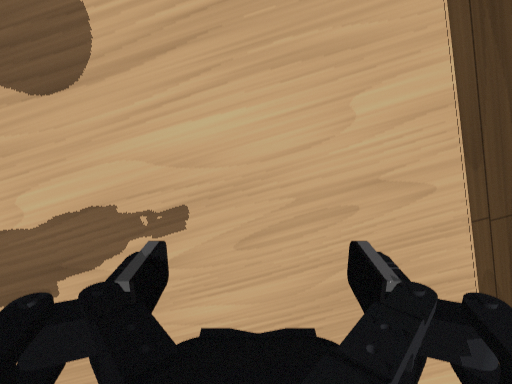

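The side view shows the red mark at about (232,228), on the near side of the blank, and the green/yellow latch at (291,210). I'll enlarge both views.

```bash
python3 - <<'E'
import cv2
a=cv2.imread('pics/scene0.png')[145:225,205:315];cv2.imwrite('pics/s1.png',cv2.resize(a,None,fx=7,fy=7,interpolation=cv2.INTER_CUBIC))
a=cv2.imread('pics/side0.png')[180:262,185:310];cv2.imwrite('pics/s2.png',cv2.resize(a,None,fx=6,fy=6,interpolation=cv2.INTER_CUBIC))
E
```

```text
(no output)
```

View pics/s1.png

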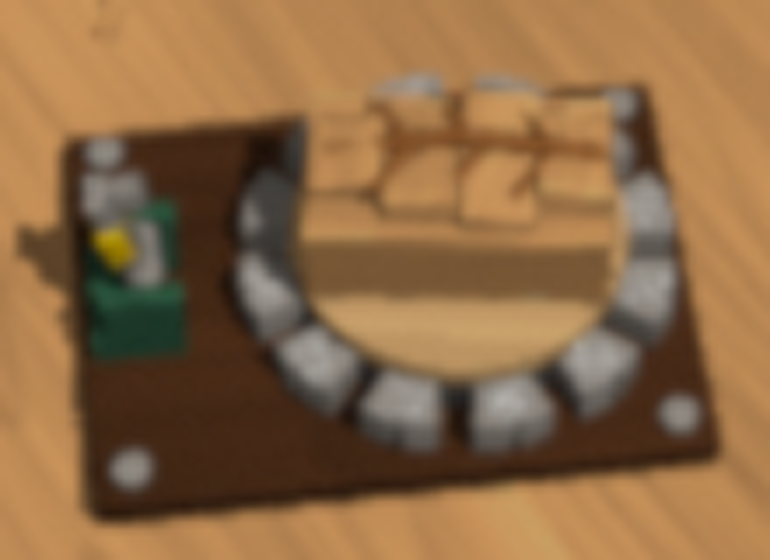

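View pics/s2.png

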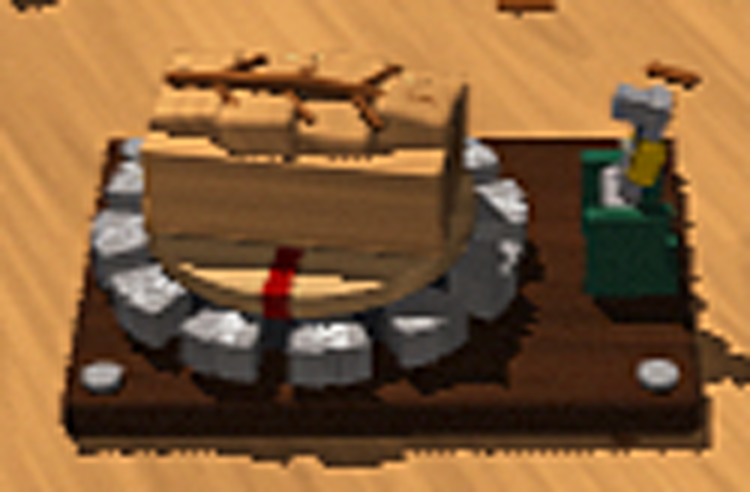

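```bash
cat > h.py <<'E'
import numpy as np, cv2
from scipy.optimize import least_squares
def proj(P,p):
    E=np.array(p['extrinsics']);c=(np.asarray(P,float)-E[:3,3])@E[:3,:3]
    return np.c_[p['cx']+p['fx']*c[:,0]/-c[:,2], p['cy']-p['fy']*c[:,1]/-c[:,2]]
def ray(uv,p,z):
    E=np.array(p['extrinsics']);d=E[:3,:3]@np.array([(uv[0]-p['cx'])/p['fx'],-(uv[1]-p['cy'])/p['fy'],-1])
    return E[:3,3]+d*(z-E[2,3])/d[2]
E
python3 - <<'E'
from h import *
from cell import arm
ps=arm.camera_params('scene');pd=arm.camera_params('side')
S=np.array([[215,165.7],[296.4,157.6],[307.3,208.3],[218.3,217]])
D=np.array([[203.7,203.3],[300,203.3],[302.5,247.5],[196.3,247]])
for n,uv,p in(('s',S,ps),('d',D,pd)):
    print(n,[ray(u,p,20).round(0)[:2] for u in uv])
# base corners local in order for scene: TL: latch end; 
C=np.array([[168,-100,20],[-102,-100,20],[-102,100,20],[168,100,20.]])
def w(q,L):
    c,s=np.cos(q[2]),np.sin(q[2]);L=np.asarray(L,float)
    return np.c_[q[0]+c*L[:,0]-s*L[:,1],q[1]+s*L[:,0]+c*L[:,1],L[:,2]]
# world: print first
Dloc=np.array([[-102,100,20],[168,100,20],[168,-100,20],[-102,-100,20.]])
for ws,wd in((1,0),(0,1),(1,1)):
  f=lambda q:np.r_[ws*(proj(w(q,C),ps)-S).ravel(),wd*(proj(w(q,Dloc),pd)-D).ravel()]
  r=least_squares(f,[500,0,0]);print(r.x.round(3),r.fun.round(1))
q=r.x
m=ray((231.2,233),pd,56);print('mark',m, np.hypot(*(m[:2]-q[:2])), 'ang rel base',np.arctan2(m[1]-q[1],m[0]-q[0])-q[2])
for t in['mallet','gouge','wax_tin']: 
  for n,p in(('scene',ps),('side',pd)):
    b=arm.find_in(n,t)[:1]
    if b: x=b[0]['box'];print(t,n,b[0]['conf'],ray(((x[0]+x[2])/2,x[3]-3),p,0).round(0))
E
```

```text
s [array([ 613., -178.]), array([378., -64.]), array([462., 111.]), array([700.,  -7.])]
d [array([460., 106.]), array([705., -16.]), array([ 613., -190.]), array([375., -69.])]
[ 5.0846e+02 -2.0177e+01 -4.5800e-01] [-1.4 -1.2  1.1 -0.9  1.   0.6 -0.6  1.  -0.  -0.  -0.  -0.  -0.  -0.
 -0.  -0. ]
[ 5.08955e+02 -2.65640e+01 -4.70000e-01] [-0.  -0.   0.  -0.  -0.  -0.  -0.  -0.   0.8 -0.7 -0.9 -0.4  0.8  0.4
 -0.6  0.4]
[ 5.09082e+02 -2.29460e+01 -4.64000e-01] [-1.9 -1.9  0.6 -1.3  0.1  0.2 -1.5  0.1  0.1 -1.2 -1.7 -1.2  0.3 -0.7
 -0.9 -0.3]
mark [458.84197393 -98.6167382   56.        ] 90.82989605305329 ang rel base -1.6930782851119737
mallet scene 0.95 [467. 443.   0.]
mallet side 0.71 [453. 417.   0.]
gouge scene 0.7 [ 523. -362.    0.]
gouge side 0.93 [ 450. -486.    0.]
wax_tin scene 0.94 [699. 332.   0.]
wax_tin side 0.96 [684. 304.   0.]
```

Axis is near (509,-23) with the base yawed about -0.465. The mark sits about -95° from the latch, so the plate must go about +95° (CCW). I'll hover above it with the fingers shut and take a look from the top.

{"op": "step_arm", "data": {"plan": [[0,0.02,-0.02,0.03,0,0,0],[0,0.04,-0.05,0.06,0,0,0],[0,0.06,-0.085,0.085,0,0,0],[0,0.085,-0.12,0.11,0,0,0],[0,0.11,-0.155,0.12,0,0,0],[0,0.13,-0.19,0.13,0,0,0],[0,0.15,-0.225,0.13,0,0,0],[0,0.17,-0.26,0.13,0,0,0],[0,0.19,-0.295,0.13,0,0,0],[0,0.21,-0.33,0.13,0,0,0]]}}

```text
time_s: 1.28
ee_pos: [377.7, 280.9, 378.7]
tool_rot: [[0.96, 0.001, 0.279], [-0.279, 0.001, 0.96], [0.0, -1.0, 0.001]]
contact_force: [1.6, 0.7, 0.3]
finger_gap: 0.2
```

{"op": "step_arm", "data": {"plan": [[0,0.01,-0.04,0,0,0,0],[0,0.02,-0.08,0,0,0,0],[0,0.03,-0.12,0,0,0,0],[0,0.04,-0.16,0,0,0,0],[0,0.05,-0.2,0,0,0,0],[0,0.06,-0.23,0,0,0,0],[0,0.07,-0.26,0,0,0,0],[0,0.075,-0.28,0,0,0,0],[0,0.075,-0.28,0,0,0,0]]}}

```text
time_s: 2.03
ee_pos: [453.2, -4.6, 379.2]
tool_rot: [[0.958, 0.002, 0.287], [-0.287, 0.0, 0.958], [0.002, -1.0, 0.001]]
contact_force: [-0.4, -0.9, -0.4]
finger_gap: -0.2
```

```bash
cat >> h.py <<'E'
def shot(arm,n,f,crop=None,k=1):
    o=arm.get_obs();p=arm.camera_params(n);im=arm.camera(n)
    import pickle;pickle.dump((p,im),open(f'pics/{f}.pkl','wb'))
    b=cv2.cvtColor(im,cv2.COLOR_RGB2BGR)
    if crop: b=b[crop[1]:crop[3],crop[0]:crop[2]]
    cv2.imwrite(f'pics/{f}.png',cv2.resize(b,None,fx=k,fy=k,interpolation=cv2.INTER_CUBIC))
    print(round(o['time_s'],2),o['ee_pos'].round(1),'F',o['contact_force'].round(1),'gap',round(o['finger_gap'],1),'j',np.round(o['joint_positions'],2),'yaw x',round(np.degrees(np.arctan2(o['tool_rot'][1,0],o['tool_rot'][0,0])),1))
    return p,im
E
python3 - <<'E'
from h import *; from cell import arm
p,im=shot(arm,'wrist','w1',k=1.5)
E
```

```text
2.03 [453.2  -4.6 379.2] F [-0.4 -0.9 -0.4] gap -0.2 j [-0.68 -0.05  0.6   1.58  0.03  1.6   1.2 ] yaw x -16.7
```

View pics/w1.png

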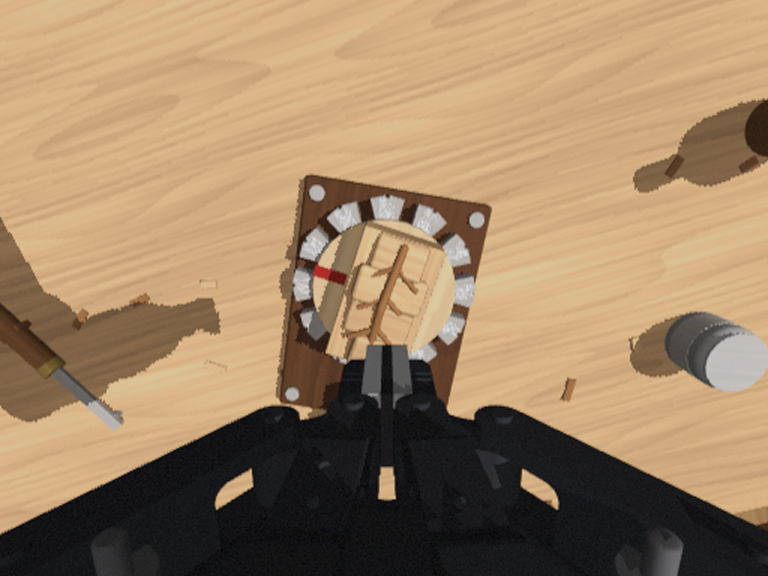

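```bash
python3 - <<'E'
from h import *; import pickle
p,im=pickle.load(open('pics/w1.pkl','rb'))
uv=np.array([[305,177],[490,205],[278,403]])/1.5
L=np.array([[-102,-100],[-102,100],[168,-100.]])
W=np.array([ray(u,p,20)[:2] for u in uv]);print(W.round(1))
def f(q):
    c,s=np.cos(q[2]),np.sin(q[2]);return (q[:2]+L@np.array([[c,s],[-s,c]])-W).ravel()
r=least_squares(f,[509,-23,-.464]);print(r.x.round(3),r.fun.round(1))
q=r.x
hsv=cv2.cvtColor(im,cv2.COLOR_RGB2HSV)
red=((hsv[...,0]<6)|(hsv[...,0]>174))&(hsv[...,1]>180)&(hsv[...,2]>70)
v,u=np.nonzero(red);k=(u<260)&(v<230);u,v=u[k],v[k];print(len(u),u.min(),u.max(),v.min(),v.max())
M=np.array([ray((a,b),p,56)[:2] for a,b in zip(u,v)])
m=M.mean(0);print('mark centroid',m, 'r',np.hypot(*(m-q[:2])),'ang rel',np.degrees(np.arctan2(*(m-q[:2])[::-1])-q[2]), np.degrees(np.arctan2(*(m-q[:2])[::-1])))
w,V=np.linalg.eigh(np.cov((M-m).T));print('dir',np.degrees(np.arctan2(V[1,1],V[0,1])))
# draw ring circle check
b=cv2.cvtColor(im,cv2.COLOR_RGB2BGR);b=cv2.resize(b,None,fx=3,fy=3,interpolation=cv2.INTER_CUBIC)
for R,z,col in((94,44,(255,0,0)),(74,56,(0,255,0))):
    a=np.linspace(0,6.28,90);P=np.c_[q[0]+R*np.cos(a),q[1]+R*np.sin(a),a*0+z];x=proj(P,p)
    cv2.polylines(b,[np.round(x*3+1).astype(int)],True,col,1)
cv2.imwrite('pics/w1z.png',b[310:810,520:1040])
E
```

```text
[[ 376.2  -69.7]
 [ 459.1  107.7]
 [ 613.7 -187.4]]
[ 5.08328e+02 -2.50750e+01 -4.52000e-01] [-3.2 -0.8  1.1  1.7  2.2 -0.9]
135 209 230 176 188
mark centroid [474.59952153 -72.01789184] r 57.803646908782525 ang rel -99.82742556120768 -125.69666545154277
dir 54.038500712550515
```

View pics/w1z.png

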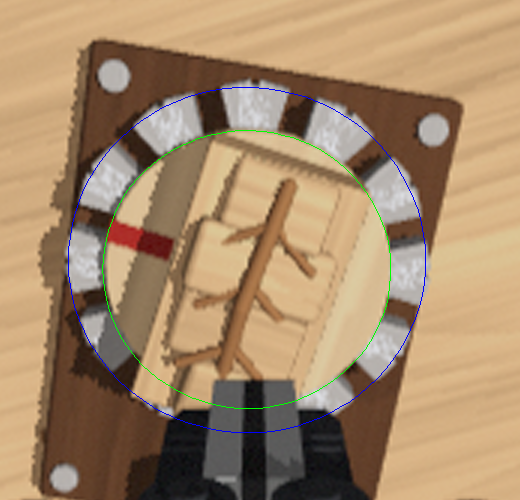

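The wrist view shows the red mark at world angle about -126°. It needs about +100°, and its notch lies about 6° clockwise of the mark. I'll go down beside the rear long face, clear of it, with the fingers closed.

{"op": "step_arm", "data": {"plan": [[0,0.03,0.03,-0.02,0,0,0],[0,0.05,0.06,-0.05,0,0,0],[0,0.06,0.085,-0.085,0,0,0],[0,0.06,0.085,-0.12,0,0,0],[0,0.06,0.085,-0.155,0,0,0],[0,0.06,0.085,-0.19,0,0,0],[0,0.06,0.085,-0.225,0,0,0],[0,0.06,0.085,-0.255,0,0,0],[0,0.06,0.085,-0.28,0,0,0],[0,0.06,0.085,-0.289,0,0,0]]}}

```text
time_s: 2.92
ee_pos: [510.1, 84.5, 86.2]
tool_rot: [[0.959, -0.005, 0.282], [-0.282, -0.0, 0.959], [-0.004, -1.0, -0.001]]
contact_force: [0.5, -0.3, -1.3]
finger_gap: -0.3
```

```bash
python3 - <<'E'
from h import *; from cell import arm
shot(arm,'side','d2',(185,150,310,262),6);shot(arm,'wrist','w2')
A=np.array([506,-25]);ya=np.radians(-16.7)
e=arm.get_obs()['ee_pos'][:2]
for ph in range(0,101,5):
    t=np.radians(-126+ph);d=11*abs(np.cos(t-ya))+14.5*abs(np.sin(t-ya))
    l=np.array([-39-d,-45]);P=A+np.array([[np.cos(t),-np.sin(t)],[np.sin(t),np.cos(t)]])@l
    print(ph,P.round(0),((P-e)/1000).round(3),round(np.hypot(*P)))
E
```

```text
2.92 [510.1  84.5  86.2] F [ 0.5 -0.3 -1.3] gap -0.3 j [-0.67  0.33  0.53  1.88 -0.2   0.99  1.23] yaw x -16.4
2.97 [510.2  84.2  86.4] F [-0.7  0.3 -1.2] gap -0.1 j [-0.67  0.33  0.53  1.88 -0.2   0.99  1.23] yaw x -16.4
0 [503.  47.] [-0.009 -0.037] 505
5 [496.  46.] [-0.015 -0.038] 498
10 [490.  44.] [-0.022 -0.04 ] 492
15 [483.  42.] [-0.028 -0.042] 485
20 [478.  39.] [-0.034 -0.045] 479
25 [472.  37.] [-0.039 -0.047] 474
30 [467.  35.] [-0.044 -0.049] 468
35 [462.  32.] [-0.049 -0.052] 463
40 [457.  28.] [-0.054 -0.056] 458
45 [453.  24.] [-0.059 -0.06 ] 453
50 [449.  20.] [-0.063 -0.065] 449
55 [445.  14.] [-0.067 -0.07 ] 445
60 [442.   9.] [-0.07  -0.075] 442
65 [439.   3.] [-0.072 -0.081] 439
70 [437.  -3.] [-0.074 -0.087] 437
75 [436. -10.] [-0.076 -0.094] 436
80 [435. -16.] [-0.076 -0.1  ] 435
85 [435. -23.] [-0.076 -0.107] 436
90 [436. -30.] [-0.076 -0.114] 437
95 [437. -36.] [-0.074 -0.12 ] 439
100 [439. -43.] [-0.072 -0.127] 441
```

View pics/d2.png

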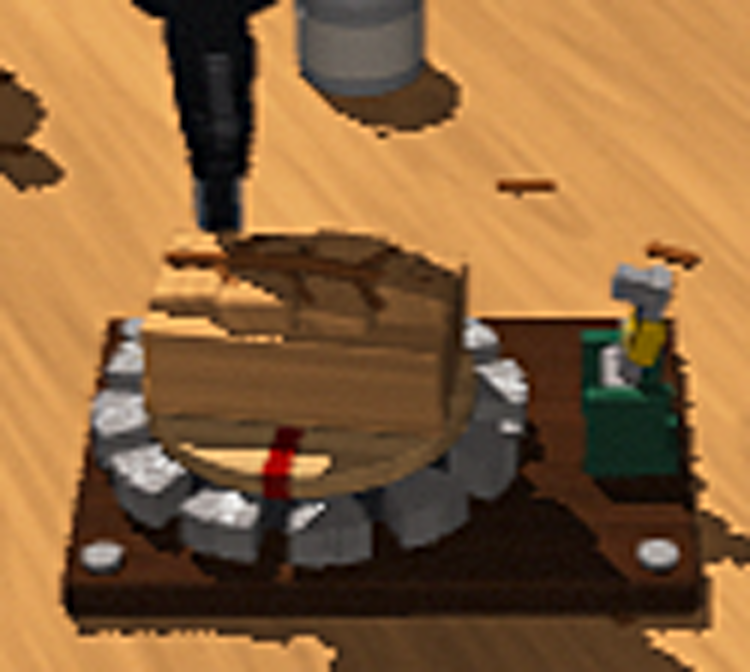

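View pics/w2.png

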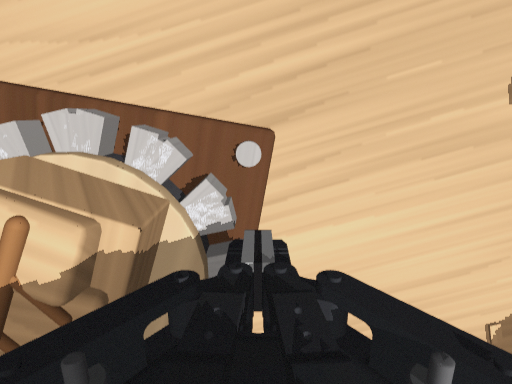

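The gripper stands clear behind the blank. I'll move in and push.

{"op": "step_arm", "data": {"plan": [[0,-0.004,-0.02,0.002,0,0,0],[0,-0.009,-0.037,0.004,0,0,0],[0,-0.015,-0.038,0.004,0,0,0],[0,-0.022,-0.04,0.004,0,0,0],[0,-0.028,-0.042,0.004,0,0,0],[0,-0.034,-0.045,0.004,0,0,0],[0,-0.039,-0.047,0.004,0,0,0],[0,-0.044,-0.049,0.004,0,0,0],[0,-0.049,-0.052,0.004,0,0,0]]}}

```text
time_s: 3.77
ee_pos: [462.0, 32.6, 92.6]
tool_rot: [[0.959, -0.002, 0.282], [-0.282, 0.001, 0.959], [-0.002, -1.0, -0.0]]
contact_force: [3.3, 3.2, -0.0]
finger_gap: -0.1
```

```bash
python3 - <<'E'
from h import *; from cell import arm
shot(arm,'side','d3',(185,150,310,262),6)
E
```

```text
3.77 [462.   32.6  92.6] F [ 3.3  3.2 -0. ] gap -0.1 j [-0.65  0.2   0.57  2.01 -0.13  0.96  1.27] yaw x -16.4
```

View pics/d3.png

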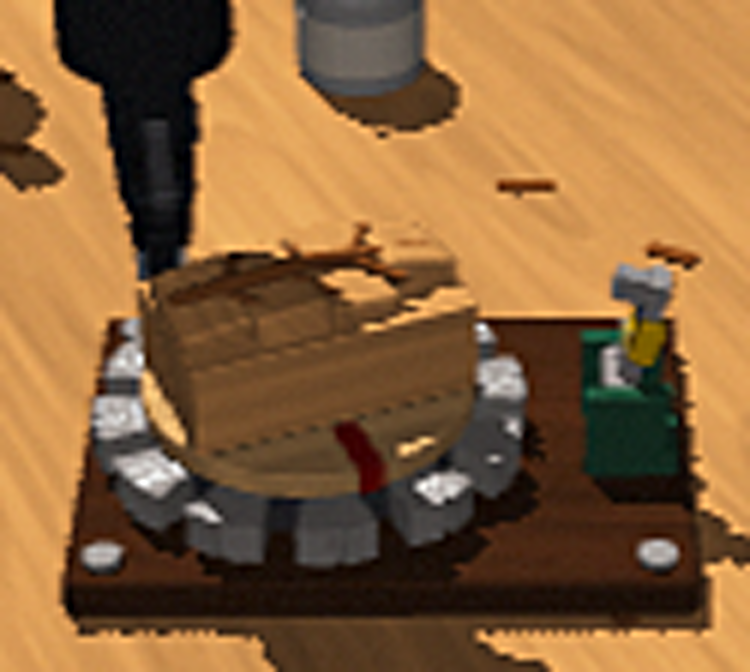

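The turn works: about 33° at 4.6 N. Continuing.

{"op": "step_arm", "data": {"plan": [[0,-0.005,-0.004,0,0,0,0],[0,-0.009,-0.008,0,0,0,0],[0,-0.013,-0.013,0,0,0,0],[0,-0.017,-0.018,0,0,0,0],[0,-0.02,-0.023,0,0,0,0],[0,-0.023,-0.029,0,0,0,0],[0,-0.025,-0.035,0,0,0,0],[0,-0.026,-0.042,0,0,0,0],[0,-0.027,-0.048,0,0,0,0]]}}

```text
time_s: 4.57
ee_pos: [433.4, -17.4, 92.2]
tool_rot: [[0.959, -0.004, 0.283], [-0.283, 0.0, 0.959], [-0.004, -1.0, -0.001]]
contact_force: [-0.0, 2.8, -0.8]
finger_gap: -0.0
```

```bash
python3 - <<'E'
from h import *; from cell import arm
shot(arm,'side','d4',(185,150,310,262),6)
shot(arm,'wrist','w4')
E
```

```text
4.57 [433.4 -17.4  92.2] F [-0.   2.8 -0.8] gap -0.0 j [-0.6   0.14  0.61  2.08 -0.1   0.95  1.35] yaw x -16.5
4.62 [433.2 -18.8  92.2] F [-0.5 -1.   0.4] gap 0.4 j [-0.6   0.14  0.61  2.09 -0.1   0.95  1.35] yaw x -16.5
```

View pics/d4.png

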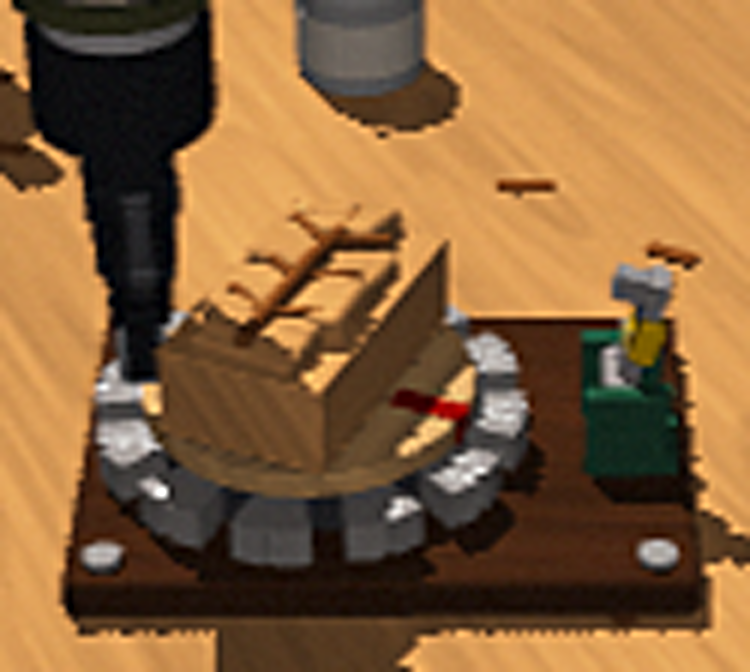

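View pics/w4.png

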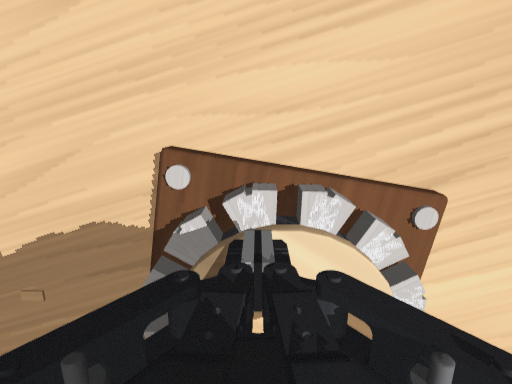

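The mark at (430,405 in the crop) still has some way to go, so I'll measure it by colour.

```bash
cat >> h.py <<'E'
import pickle
def mark(f,A=(506,-25),yaw=-0.46):
    p,im=pickle.load(open(f'pics/{f}.pkl','rb'));h=cv2.cvtColor(im,cv2.COLOR_RGB2HSV)
    red=((h[...,0]<6)|(h[...,0]>172))&(h[...,1]>185)&(h[...,2]>60)
    v,u=np.nonzero(red);P=np.array([ray((a,b),p,56)[:2] for a,b in zip(u,v)])
    k=np.hypot(*(P-A).T)<80;P=P[k];
    m=P.mean(0);w,V=np.linalg.eigh(np.cov((P-m).T));d=V[:,1]*np.sign(V[:,1]@(m-A))
    print(f,'n',k.sum(),'r',np.hypot(*(m-A)).round(1),'centroid ang',np.degrees(np.arctan2(*(m-A)[::-1])-yaw).round(1),'dir',np.degrees(np.arctan2(d[1],d[0])-yaw).round(1))
E
python3 - <<'E'
from h import *
for f in('w1','d2','d3','d4'): mark(f)
E
```

```text
w1 n 133 r 56.6 centroid ang -97.4 dir -99.4
d2 n 29 r 64.1 centroid ang -100.4 dir -92.0
d3 n 23 r 64.4 centroid ang -67.0 dir -76.2
d4 n 22 r 60.1 centroid ang -21.1 dir -18.3
```

{"op": "step_arm", "data": {"plan": [[0,0,-0.005,0,0,0,0],[0,0.001,-0.01,0,0,0,0],[0,0.003,-0.015,0,0,0,0],[0,0.004,-0.02,0,0,0,0],[0,0.004,-0.02,0,0,0,0]]}}

```text
time_s: 5.08
ee_pos: [437.8, -39.9, 92.3]
tool_rot: [[0.958, -0.004, 0.287], [-0.287, -0.002, 0.958], [-0.003, -1.0, -0.003]]
contact_force: [0.4, 0.1, -0.9]
finger_gap: 0.2
```

```bash
python3 - <<'E'
from h import *; from cell import arm
shot(arm,'side','d5',(185,150,310,262),6);shot(arm,'scene','s5',(205,145,315,225),7)
mark('d5');mark('s5')
E
```

```text
5.08 [437.8 -39.9  92.3] F [ 0.4  0.1 -0.9] gap 0.2 j [-0.56  0.15  0.63  2.07 -0.11  0.95  1.4 ] yaw x -16.7
5.13 [437.8 -39.5  92.3] F [ 0.4 -0.1 -0.3] gap 0.1 j [-0.56  0.15  0.63  2.07 -0.11  0.95  1.4 ] yaw x -16.6
d5 n 30 r 58.1 centroid ang -1.7 dir 0.3
s5 n 18 r 57.4 centroid ang -3.4 dir -6.7
```

View pics/d5.png

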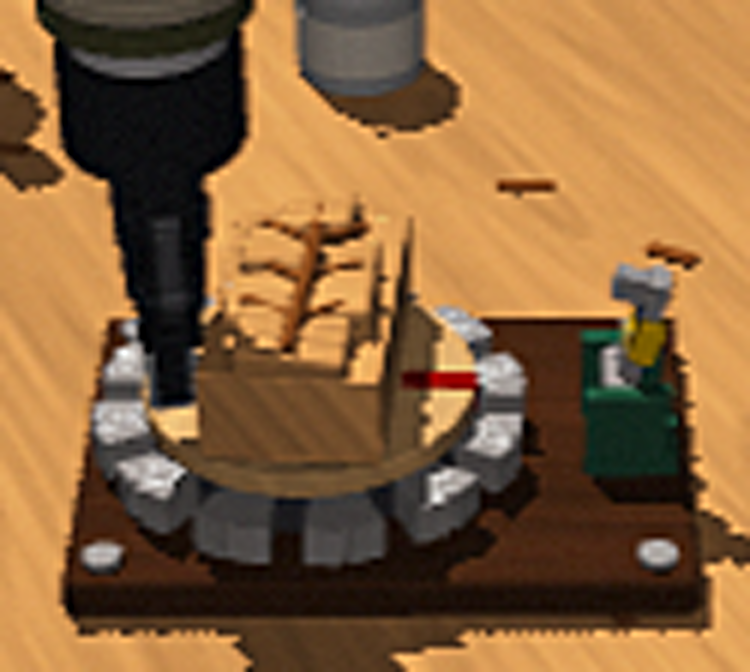

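View pics/s5.png

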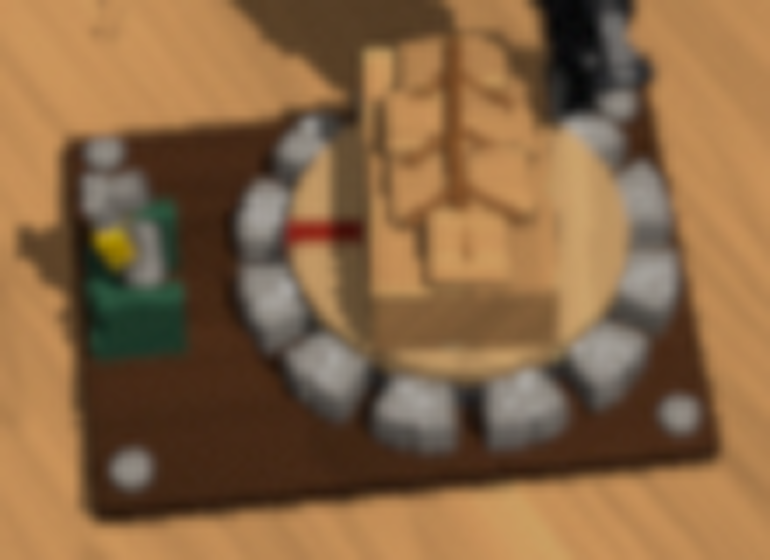

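Mark faces within about 3° of the latch. Before tipping it, I'll measure where the notches are relative to the mark.

```bash
python3 - <<'E'
from h import *
from scipy.ndimage import map_coordinates
A=np.array([506,-25])
for f,z in(('w1',44),('s5',44),('d5',44)):
    p,im=pickle.load(open(f'pics/{f}.pkl','rb'));g=im.astype(float).mean(2)
    c0=-99 if f=='w1' else 0
    al=np.arange(-40,41,2)
    for R in (82,88):
        a=np.radians(c0+al)-0.46;P=np.c_[A[0]+R*np.cos(a),A[1]+R*np.sin(a),a*0+z];x=proj(P,p)
        print(f,R,[f'{k}:{int(s)}' for k,s in zip(al,map_coordinates(g,[x[:,1],x[:,0]],order=1))])
# mark & notch overlays
for f in('s5','d5'):
    p,im=pickle.load(open(f'pics/{f}.pkl','rb'));K=9
    b=cv2.resize(cv2.cvtColor(im,cv2.COLOR_RGB2BGR),None,fx=K,fy=K,interpolation=cv2.INTER_CUBIC)
    for d in range(-45,46,15):
        a=np.radians(d)-.46;x=proj([[A[0]+r*np.cos(a),A[1]+r*np.sin(a),z] for r,z in((74,44),(94,44))],p)*K+K/2
        cv2.line(b,*[tuple(int(t) for t in q) for q in x],(255,0,255) if d==0 else (255,0,0),1)
    for r in(94,):
        a=np.linspace(0,6.3,100);x=proj(np.c_[A[0]+r*np.cos(a),A[1]+r*np.sin(a),a*0+44],p)*K+K/2
        cv2.polylines(b,[x.astype(int)],True,(0,255,0),1)
    c=proj([[A[0]+60,A[1]-30,50]],p)[0]*K
    cv2.imwrite(f'pics/{f}o.png',b[int(c[1])-300:int(c[1])+300,int(c[0])-380:int(c[0])+380])
E
```

```text
w1 82 ['-40:200', '-38:182', '-36:181', '-34:160', '-32:37', '-30:35', '-28:36', '-26:84', '-24:126', '-22:175', '-20:179', '-18:199', '-16:181', '-14:198', '-12:197', '-10:197', '-8:197', '-6:179', '-4:168', '-2:57', '0:36', '2:36', '4:54', '6:97', '8:158', '10:178', '12:192', '14:189', '16:190', '18:203', '20:187', '22:210', '24:181', '26:176', '28:96', '30:35', '32:33', '34:45', '36:70', '38:135', '40:155']
w1 88 ['-40:205', '-38:180', '-36:179', '-34:166', '-32:36', '-30:34', '-28:44', '-26:89', '-24:140', '-22:177', '-20:179', '-18:205', '-16:192', '-14:192', '-12:192', '-10:198', '-8:196', '-6:178', '-4:181', '-2:70', '0:67', '2:70', '4:86', '6:115', '8:173', '10:178', '12:177', '14:188', '16:196', '18:194', '20:205', '22:186', '24:177', '26:179', '28:105', '30:43', '32:55', '34:52', '36:78', '38:148', '40:177']
s5 82 ['-40:125', '-38:107', '-36:89', '-34:74', '-32:67', '-30:72', '-28:88', '-26:116', '-24:135', '-22:147', '-20:150', '-18:152', '-16:152', '-14:149', '-12:140', '-10:130', '-8:116', '-6:99', '-4:81', '-2:73', '0:74', '2:88', '4:116', '6:130', '8:139', '10:146', '1
[... 689 characters left out ...]
161', '-16:177', '-14:188', '-12:185', '-10:179', '-8:169', '-6:96', '-4:66', '-2:69', '0:65', '2:81', '4:127', '6:156', '8:178', '10:163', '12:175', '14:204', '16:202', '18:195', '20:178', '22:153', '24:109', '26:71', '28:55', '30:63', '32:49', '34:131', '36:160', '38:174', '40:178']
d5 88 ['-40:171', '-38:154', '-36:81', '-34:61', '-32:63', '-30:61', '-28:86', '-26:155', '-24:173', '-22:192', '-20:220', '-18:201', '-16:179', '-14:164', '-12:165', '-10:170', '-8:181', '-6:115', '-4:67', '-2:69', '0:64', '2:88', '4:146', '6:160', '8:165', '10:161', '12:171', '14:190', '16:197', '18:181', '20:172', '22:166', '24:111', '26:52', '28:58', '30:64', '32:88', '34:119', '36:153', '38:167', '40:199']
```

View pics/s5o.png

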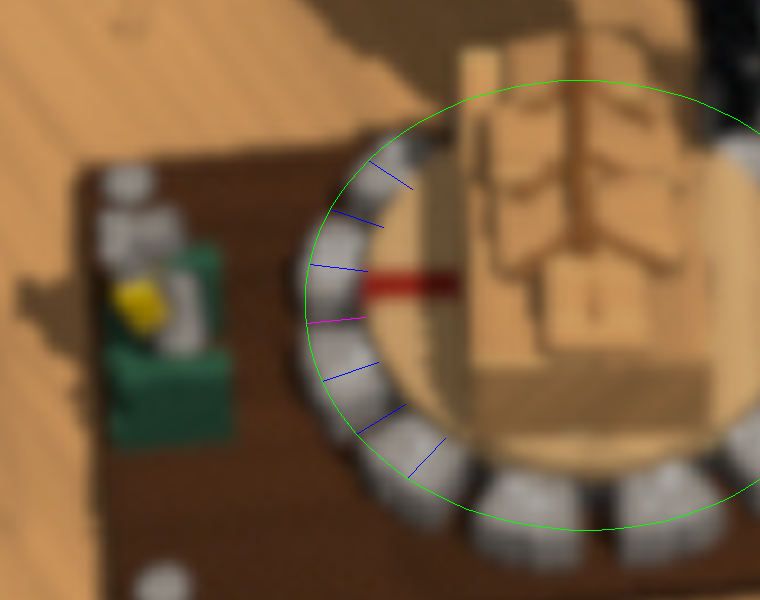

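View pics/d5o.png

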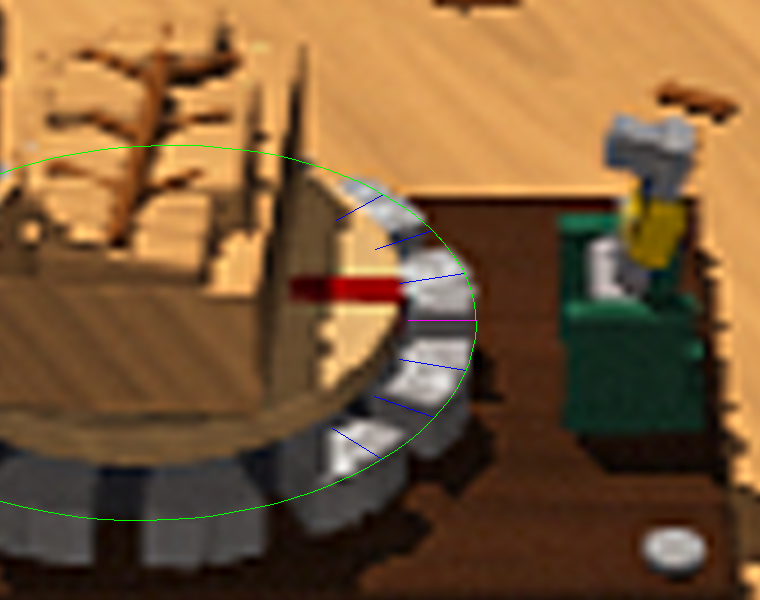

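Correcting for parallax, the notch is at about -2° and the mark at about -2.5°, so they nearly coincide. A small nudge will centre the mark.

{"op": "step_arm", "data": {"plan": [[0,0.0005,-0.001,0,0,0,0],[0,0.001,-0.002,0,0,0,0],[0,0.001,-0.003,0,0,0,0],[0,0.001,-0.003,0,0,0,0]]}}

```text
time_s: 5.52
ee_pos: [438.8, -41.9, 92.3]
tool_rot: [[0.958, -0.004, 0.286], [-0.286, -0.001, 0.958], [-0.003, -1.0, -0.002]]
contact_force: [-0.1, 3.1, -0.0]
finger_gap: 0.0
```

```bash
python3 - <<'E'
from h import *; from cell import arm
shot(arm,'side','d6',(185,150,310,262),6);shot(arm,'scene','s6',(205,145,315,225),7)
mark('d6');mark('s6')
E
```

```text
5.52 [438.8 -41.9  92.3] F [-0.1  3.1 -0. ] gap 0.0 j [-0.56  0.16  0.63  2.07 -0.11  0.95  1.41] yaw x -16.6
5.57 [438.8 -41.9  92.3] F [-0.2  2.1 -0.2] gap -0.3 j [-0.56  0.16  0.63  2.07 -0.11  0.95  1.41] yaw x -16.6
d6 n 20 r 56.9 centroid ang 2.1 dir -12.3
s6 n 11 r 59.5 centroid ang -1.0 dir -1.5
```

The mark is aligned within about 2°. Next I'll retreat, rise and go over to the outer side of the latch.

{"op": "step_arm", "data": {"plan": [[0,-0.004,0.003,0.004,0,0,0],[0,-0.004,0.003,0.04,0,0,0],[0,-0.004,0.003,0.08,0,0,0],[0,0.02,-0.005,0.11,0,0,0],[0,0.055,-0.015,0.12,0,0,0],[0,0.093,-0.025,0.12,0,0,0],[0,0.131,-0.037,0.12,0,0,0],[0,0.17,-0.048,0.12,0,0,0],[0,0.208,-0.06,0.12,0,0,0],[0,0.243,-0.071,0.12,0,0,0]]}}

```text
time_s: 6.45
ee_pos: [683.6, -113.1, 212.0]
tool_rot: [[0.959, -0.004, 0.285], [-0.285, -0.002, 0.959], [-0.003, -1.0, -0.003]]
contact_force: [1.3, 0.3, 0.3]
finger_gap: 0.2
```

{"op": "step_arm", "data": {"plan": [[0,0,0,0,0,0,0],[0,0,0,-0.03,0,0,0],[0,0,0,-0.06,0,0,0],[0,0,0,-0.085,0,0,0],[0,0,0,-0.105,0,0,0],[0,0,0,-0.105,0,0,0]]}}

```text
time_s: 6.95
ee_pos: [680.8, -112.3, 102.2]
tool_rot: [[0.958, -0.011, 0.285], [-0.285, -0.002, 0.958], [-0.011, -1.0, -0.005]]
contact_force: [-1.4, 0.2, -0.7]
finger_gap: 0.1
```

```bash
python3 - <<'E'
from h import *; from cell import arm
shot(arm,'side','d7',(185,150,310,262),6);shot(arm,'wrist','w7',k=1.5)
mark('d7')
E
```

```text
6.95 [ 680.8 -112.3  102.2] F [-1.4  0.2 -0.7] gap 0.1 j [-0.27  0.7   0.62  1.36 -0.4   1.22  1.66] yaw x -16.6
7.0 [ 682.  -112.6  105.1] F [-0.4 -0.5  1. ] gap -0.4 j [-0.27  0.69  0.62  1.36 -0.4   1.22  1.66] yaw x -16.6
d7 n 21 r 56.1 centroid ang 2.0 dir -9.1
```

View pics/d7.png

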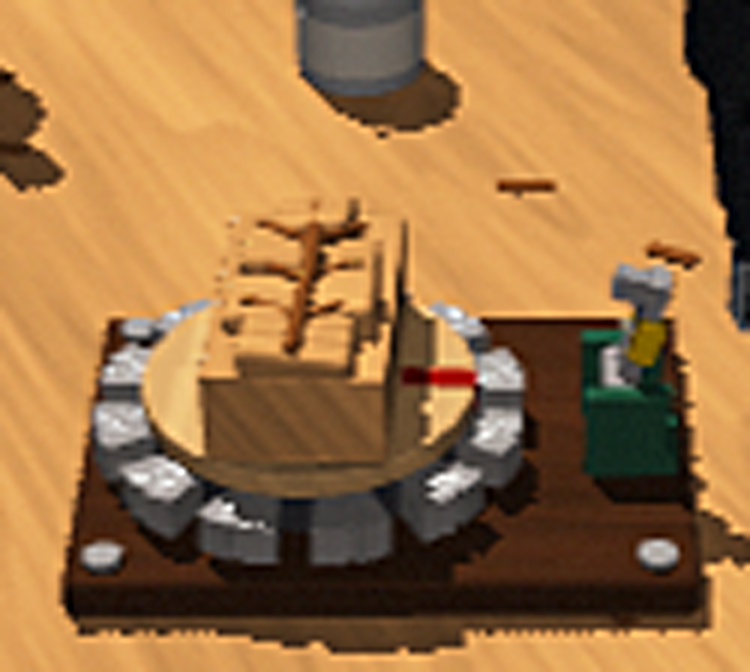

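View pics/w7.png

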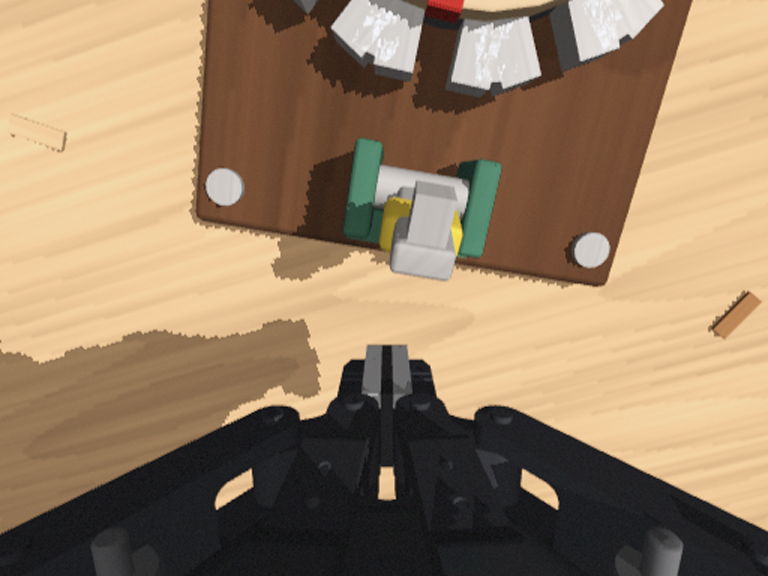

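The wrist view shows the latch standing at (425,230), the mark at (446,8), and a notch just below it in line with the latch. Tipping the latch with a slow inward push.

{"op": "step_arm", "data": {"plan": [[0,-0.009,0.0045,0,0,0,0],[0,-0.018,0.009,0,0,0,0],[0,-0.024,0.012,0,0,0,0],[0,-0.029,0.0145,0,0,0,0],[0,-0.033,0.0165,0,0,0,0],[0,-0.037,0.0185,0,0,0,0],[0,-0.041,0.0205,0,0,0,0],[0,-0.044,0.022,0,0,0,0]]}}

```text
time_s: 7.72
ee_pos: [639.5, -91.1, 108.2]
tool_rot: [[0.958, -0.003, 0.285], [-0.285, -0.003, 0.958], [-0.002, -1.0, -0.003]]
contact_force: [0.1, 0.6, 0.5]
finger_gap: 0.2
```

```bash
python3 - <<'E'
from h import *; from cell import arm
shot(arm,'side','d8',(185,150,310,262),6)
shot(arm,'wrist','w8',k=1.5)
E
```

```text
7.72 [639.5 -91.1 108.2] F [0.1 0.6 0.5] gap 0.2 j [-0.35  0.6   0.64  1.51 -0.37  1.16  1.64] yaw x -16.6
7.77 [638.8 -90.7 107.7] F [-0.1 -0.2 -0.1] gap 0.2 j [-0.35  0.59  0.64  1.51 -0.37  1.16  1.64] yaw x -16.6
```

View pics/d8.png

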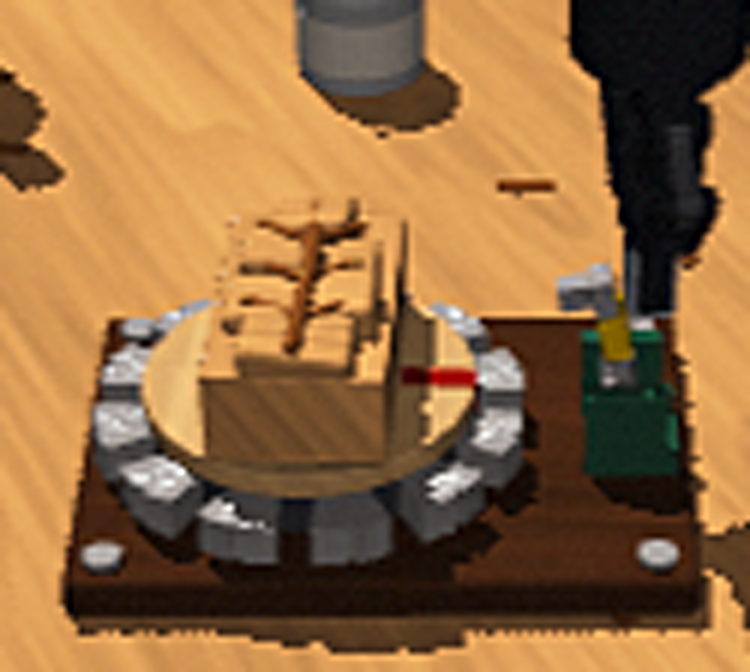

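View pics/w8.png

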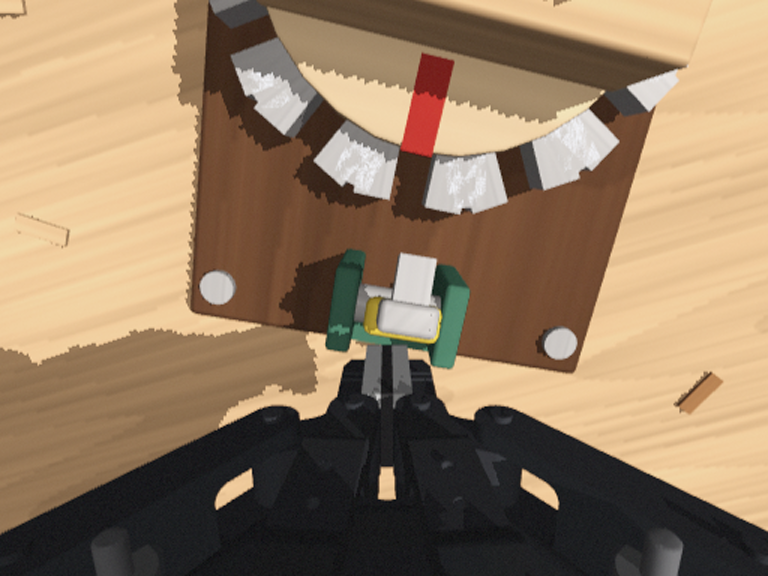

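The latch is past upright and falling. I'll back the gripper off and look.

{"op": "step_arm", "data": {"plan": [[0,0.005,-0.002,0,0,0,0],[0,0.01,-0.005,0.02,0,0,0],[0,0.01,-0.005,0.045,0,0,0],[0,0.01,-0.005,0.07,0,0,0],[0,0.01,-0.005,0.08,0,0,0],[0,0.01,-0.005,0.08,0,0,0]]}}

```text
time_s: 8.32
ee_pos: [650.5, -96.6, 190.2]
tool_rot: [[0.958, -0.0, 0.285], [-0.285, -0.003, 0.958], [0.0, -1.0, -0.003]]
contact_force: [-0.4, -0.6, 0.6]
finger_gap: 0.2
```

```bash
python3 - <<'E'
from h import *; from cell import arm
shot(arm,'side','d9',(185,150,310,262),6)
shot(arm,'wrist','w9',k=1.5)
E
```

```text
8.32 [650.5 -96.6 190.2] F [-0.4 -0.6  0.6] gap 0.2 j [-0.34  0.55  0.66  1.38 -0.34  1.33  1.61] yaw x -16.6
8.37 [649.6 -96.2 188.1] F [-0.1  0.1 -0.4] gap 0.1 j [-0.34  0.55  0.66  1.38 -0.34  1.32  1.61] yaw x -16.6
```

View pics/d9.png

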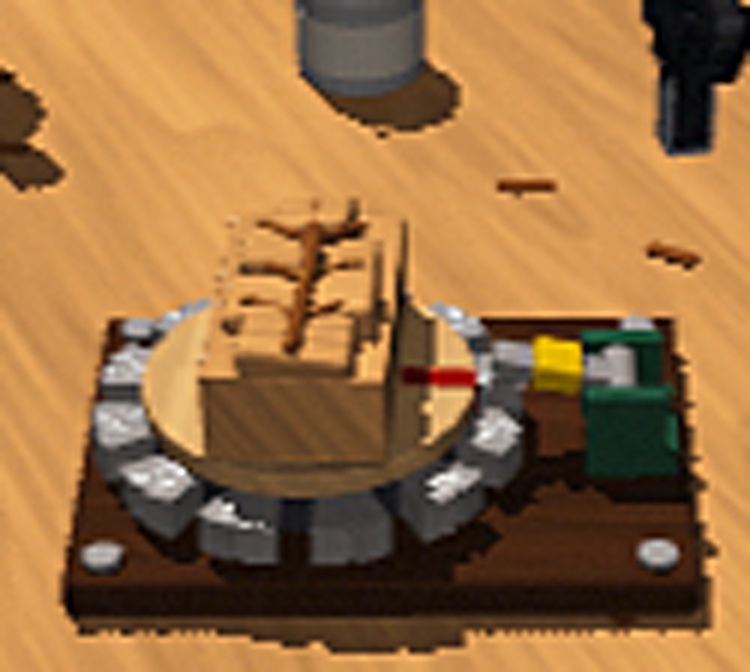

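View pics/w9.png

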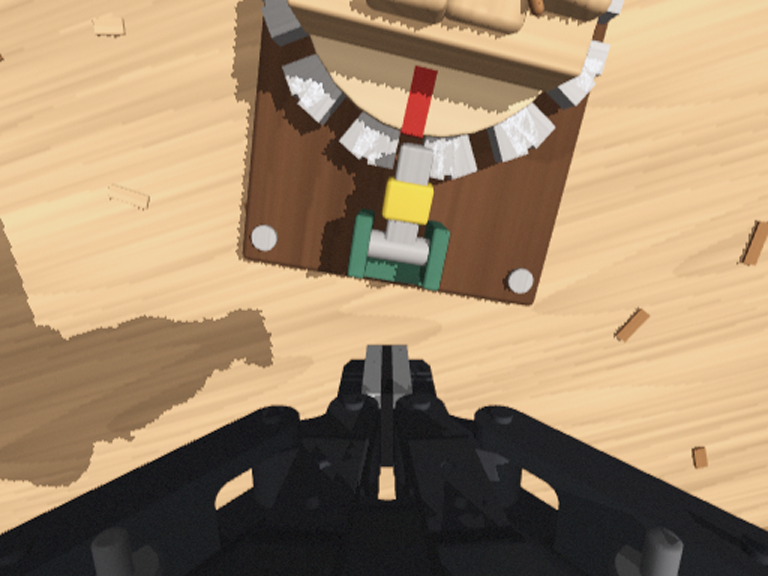

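The latch is down. Comparing it with projections for 0 (home) and 0.2 (riding).

```bash
cat >> h.py <<'E'
def latch_overlay(f,crop,K,A=(506,-25),yaw=-.46):
    p,im=pickle.load(open(f'pics/{f}.pkl','rb'))
    b=cv2.resize(cv2.cvtColor(im,cv2.COLOR_RGB2BGR),None,fx=K,fy=K,interpolation=cv2.INTER_CUBIC)
    c,s=np.cos(yaw),np.sin(yaw)
    for al,col in((0,(255,0,0)),(0.2,(0,255,0))):
        L=[]
        for d in (18,40,58):
            for w,t in((-13,6.5),(13,6.5)) if d<50 else ((-9,5),(9,5)):
                r=137-d*np.cos(al)+t*np.sin(al);z=52+d*np.sin(al)+t*np.cos(al)
                L.append([A[0]+c*r-s*w,A[1]+s*r+c*w,z])
        x=(proj(L,p)*K+K/2).astype(int)
        for i in(0,2,4): cv2.line(b,tuple(map(int,x[i])),tuple(map(int,x[i+1])),col,1)
        for i in(0,1): cv2.line(b,tuple(map(int,x[i])),tuple(map(int,x[i+2])),col,1)
    # notch candidate lines: radial 0
    for d in(-5,0,5):
        a=np.radians(d)+yaw;x=proj([[A[0]+r*np.cos(a),A[1]+r*np.sin(a),44] for r in(74,94)],p)*K+K/2
        cv2.line(b,*[tuple(int(t) for t in q) for q in x],(255,0,255),1)
    cv2.imwrite(f'pics/{f}_lo.png',b[crop[1]*K:crop[3]*K,crop[0]*K:crop[2]*K])
E
python3 - <<'E'
from h import *
latch_overlay('d9',(245,195,310,245),11)
latch_overlay('w9',(200,40,340,210),4)
E
```

```text
(no output)
```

View pics/d9_lo.png

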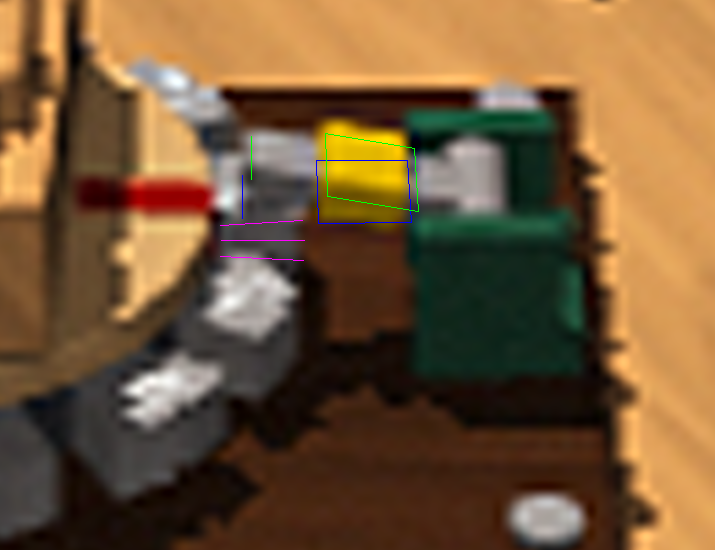

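View pics/w9_lo.png

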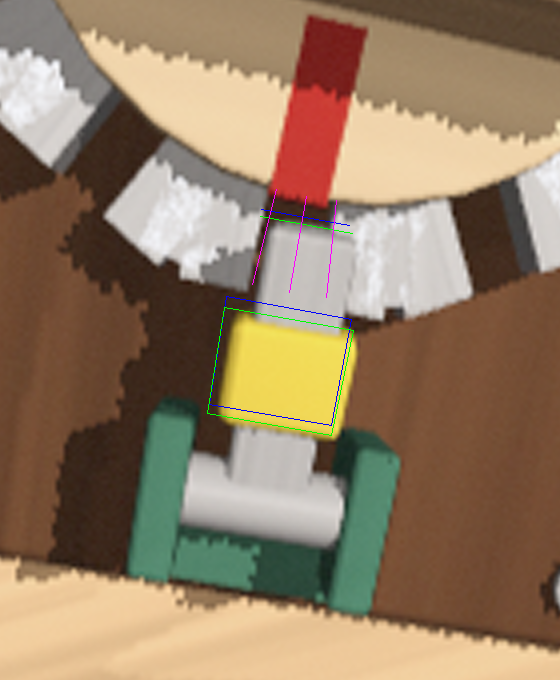

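The side view shows the latch tilted like the green (riding) outline, not home yet. I'll measure the notch offset from the unobstructed view just before it fell.

```bash
python3 - <<'E'
from h import *
p,im=pickle.load(open('pics/w8.pkl','rb'))
b=cv2.resize(cv2.cvtColor(im,cv2.COLOR_RGB2BGR),None,fx=4,fy=4,interpolation=cv2.INTER_CUBIC)
cv2.imwrite('pics/w8z.png',b[60:660,560:1280])
g=lambda u,z:ray(np.array(u)/1.5,p,z)[:2]
A=np.array([506,-25.])
s1,s2=g((217,287),21),g((557,343),21);m=(s1+s2)/2
d=s2-s1;print('screw mid',m,'yaw',np.degrees(np.arctan2(d[1],d[0]))-90,'mid ang from A',np.degrees(np.arctan2(*(m-A)[::-1])),'sep',np.hypot(*d))
for n,u,z in(('notch out',(406.5,204),44),('mark out',(418,155),56),('mark in',(437,57),56)):
    w=g(u,z);print(n,w,np.hypot(*(w-A)),np.degrees(np.arctan2(*(w-A)[::-1])))
E
```

```text
screw mid [642.87379466 -91.06286182] yaw -26.31222192657141 mid ang from A -25.764526274491402 sep 170.00872041540998
notch out [591.28175305 -68.71055761] 95.83105054893817 -27.13708657793557
mark out [574.10741303 -59.84121337] 76.5018291152613 -27.09259226017304
mark in [543.88581363 -44.4600611 ] 42.59141759387738 -27.187314482616124
```

View pics/w8z.png

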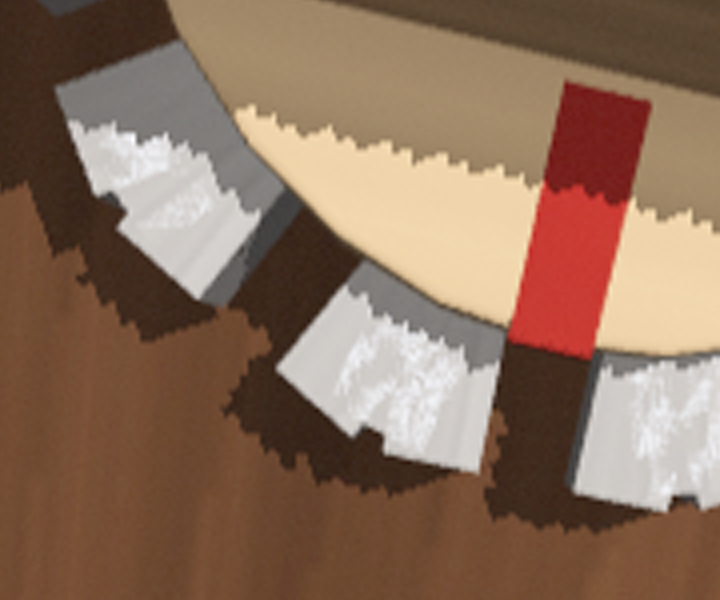

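The notch is about 2.8 mm (1.7°) clockwise of the latch line, so I need to ease the blank a little further CCW. Going back to the rear face.

{"op": "step_arm", "data": {"plan": [[0,-0.01,0.003,0.02,0,0,0],[0,-0.045,0.012,0.025,0,0,0],[0,-0.08,0.021,0.025,0,0,0],[0,-0.115,0.031,0.025,0,0,0],[0,-0.15,0.04,0.025,0,0,0],[0,-0.183,0.049,0.025,0,0,0],[0,-0.207,0.055,0.025,0,0,0],[0,-0.217,0.059,0.025,0,0,0],[0,-0.217,0.059,0.025,0,0,0]]}}

```text
time_s: 9.17
ee_pos: [429.2, -35.4, 210.2]
tool_rot: [[0.959, -0.008, 0.283], [-0.283, -0.0, 0.959], [-0.008, -1.0, -0.003]]
contact_force: [0.5, 0.3, -0.1]
finger_gap: -0.1
```

{"op": "step_arm", "data": {"plan": [[0,0,0,-0.03,0,0,0],[0,0,0,-0.06,0,0,0],[0,0,0,-0.09,0,0,0],[0,0,0,-0.112,0,0,0],[0,0,0,-0.122,0,0,0],[0,0,0,-0.122,0,0,0]]}}

```text
time_s: 9.67
ee_pos: [427.6, -35.9, 85.7]
tool_rot: [[0.959, -0.014, 0.283], [-0.283, -0.003, 0.959], [-0.012, -1.0, -0.006]]
contact_force: [-0.7, 0.5, 1.3]
finger_gap: -0.1
```

{"op": "step_arm", "data": {"plan": [[0,0.002,-0.002,0.003,0,0,0],[0,0.004,-0.003,0.005,0,0,0],[0,0.006,-0.004,0.006,0,0,0],[0,0.008,-0.005,0.006,0,0,0],[0,0.009,-0.0055,0.006,0,0,0],[0,0.0095,-0.006,0.006,0,0,0]]}}

```text
time_s: 10.17
ee_pos: [437.7, -41.9, 92.3]
tool_rot: [[0.959, -0.012, 0.283], [-0.283, -0.002, 0.959], [-0.011, -1.0, -0.006]]
contact_force: [-0.8, 0.0, -0.0]
finger_gap: 0.1
```

{"op": "step_arm", "data": {"plan": [[0,0.0005,-0.0003,0,0,0,0],[0,0.001,-0.0006,0,0,0,0],[0,0.0015,-0.001,0,0,0,0],[0,0.0015,-0.001,0,0,0,0]]}}

```text
time_s: 10.5
ee_pos: [438.7, -42.6, 92.1]
tool_rot: [[0.959, -0.014, 0.283], [-0.283, -0.002, 0.959], [-0.013, -1.0, -0.006]]
contact_force: [-3.3, 2.3, 3.3]
finger_gap: -0.5
```

```bash
python3 - <<'E'
from h import *; from cell import arm
shot(arm,'side','d10');mark('d10')
latch_overlay('d10',(245,195,310,245),11)
E
```

```text
10.5 [438.7 -42.6  92.1] F [-3.3  2.3  3.3] gap -0.5 j [-0.62  0.17  0.7   2.06 -0.13  0.96  1.44] yaw x -16.4
d10 n 23 r 56.5 centroid ang 1.9 dir -12.6
```

View pics/d10_lo.png

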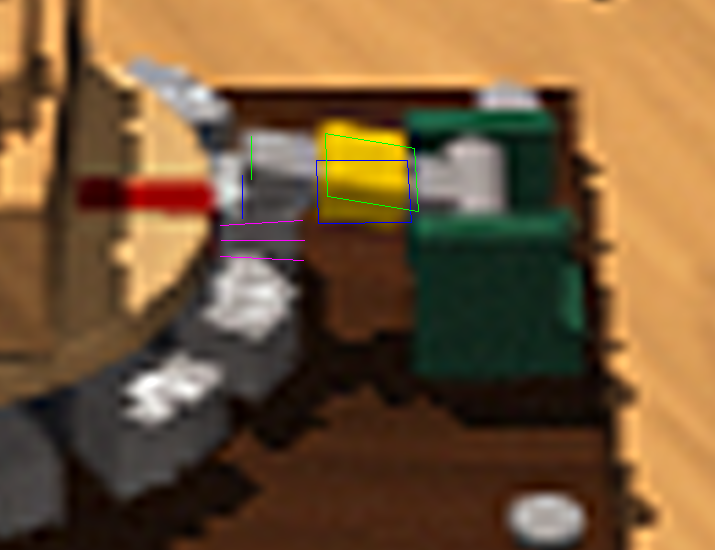

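Contact made at 4 N; the latch is still riding. Easing on in about 1 mm steps.

{"op": "step_arm", "data": {"plan": [[0,0.0003,-0.0002,0,0,0,0],[0,0.0006,-0.0004,0,0,0,0],[0,0.0009,-0.0006,0,0,0,0],[0,0.0012,-0.0008,0,0,0,0]]}}

```text
time_s: 10.88
ee_pos: [439.3, -43.7, 91.9]
tool_rot: [[0.959, -0.015, 0.283], [-0.283, -0.002, 0.959], [-0.014, -1.0, -0.006]]
contact_force: [-4.6, 0.8, 3.8]
finger_gap: -0.2
```

```bash
python3 - <<'E'
from h import *; from cell import arm
shot(arm,'side','d11');mark('d11')
latch_overlay('d11',(245,195,310,245),11)
E
```

```text
10.88 [439.3 -43.7  91.9] F [-4.6  0.8  3.8] gap -0.2 j [-0.62  0.17  0.7   2.06 -0.13  0.97  1.44] yaw x -16.4
d11 n 28 r 58.0 centroid ang 3.4 dir -1.9
```

View pics/d11_lo.png

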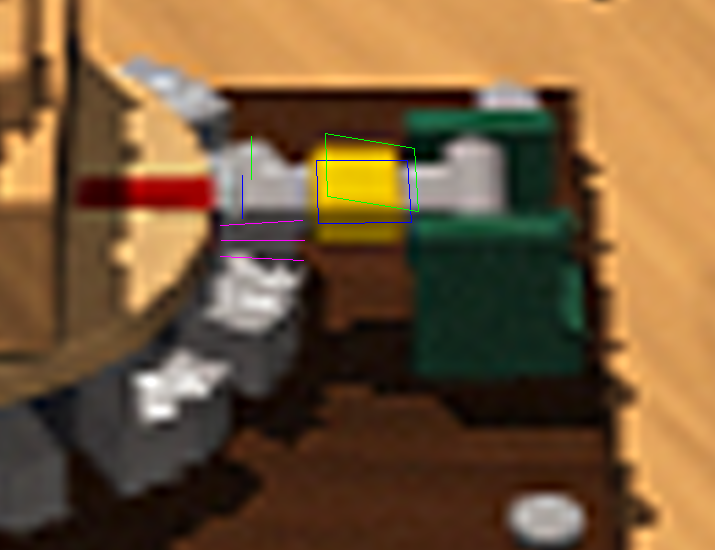

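The sleeve now lies level on the "home" outline, so the latch has dropped. I'll stop pushing, retreat and check from above.

{"op": "step_arm", "data": {"plan": [[0,-0.003,0.002,0,0,0,0],[0,-0.007,0.004,0.003,0,0,0],[0,-0.007,0.004,0.035,0,0,0],[0,-0.007,0.004,0.07,0,0,0],[0,-0.007,0.004,0.1,0,0,0],[0,0,0.004,0.12,0,0,0],[0,0.035,0,0.13,0,0,0],[0,0.07,-0.01,0.13,0,0,0],[0,0.105,-0.02,0.13,0,0,0],[0,0.14,-0.035,0.13,0,0,0]]}}

```text
time_s: 11.77
ee_pos: [581.6, -77.2, 222.4]
tool_rot: [[0.96, -0.013, 0.279], [-0.279, -0.001, 0.96], [-0.012, -1.0, -0.005]]
contact_force: [-0.0, 0.5, 1.1]
finger_gap: -0.1
```

{"op": "step_arm", "data": {"plan": [[0,0.03,-0.01,0,0,0,0],[0,0.06,-0.015,0,0,0,0],[0,0.08,-0.02,0,0,0,0],[0,0.08,-0.02,0,0,0,0],[0,0.08,-0.02,0,0,0,0],[0,0.08,-0.02,0,0,0,0]]}}

```text
time_s: 12.27
ee_pos: [661.1, -97.4, 222.6]
tool_rot: [[0.96, -0.013, 0.28], [-0.28, -0.002, 0.96], [-0.012, -1.0, -0.005]]
contact_force: [0.0, -0.3, -0.9]
finger_gap: -0.2
```

```bash
python3 - <<'E'
from h import *; from cell import arm
shot(arm,'wrist','w12',k=1.5);shot(arm,'side','d12',(245,195,310,245),11)
mark('w12');mark('d12')
E
```

```text
12.27 [661.1 -97.4 222.6] F [ 0.  -0.3 -0.9] gap -0.2 j [-0.35  0.58  0.72  1.28 -0.37  1.42  1.63] yaw x -16.3
12.32 [661.  -97.1 222.9] F [-0.6 -0.  -0.3] gap -0.1 j [-0.35  0.58  0.72  1.29 -0.37  1.42  1.63] yaw x -16.2
w12 n 493 r 59.6 centroid ang -0.0 dir -1.3
d12 n 29 r 57.4 centroid ang 3.6 dir -3.9
```

View pics/w12.png

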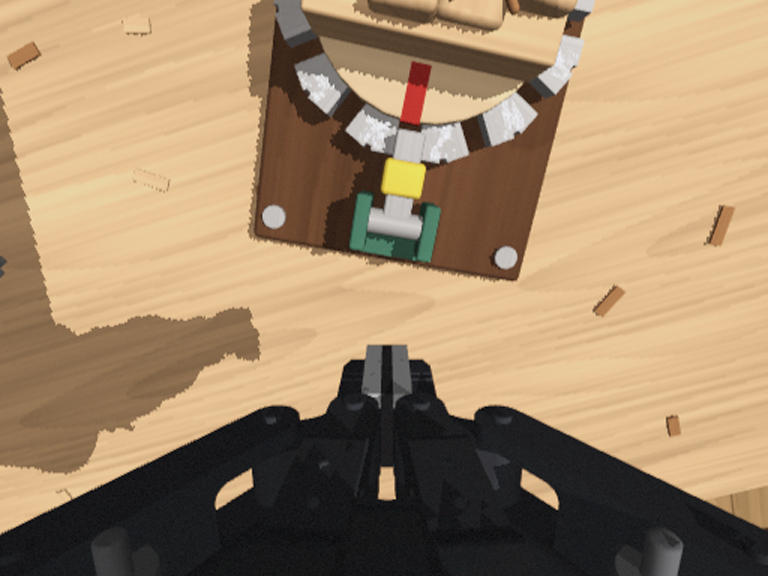

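View pics/d12.png

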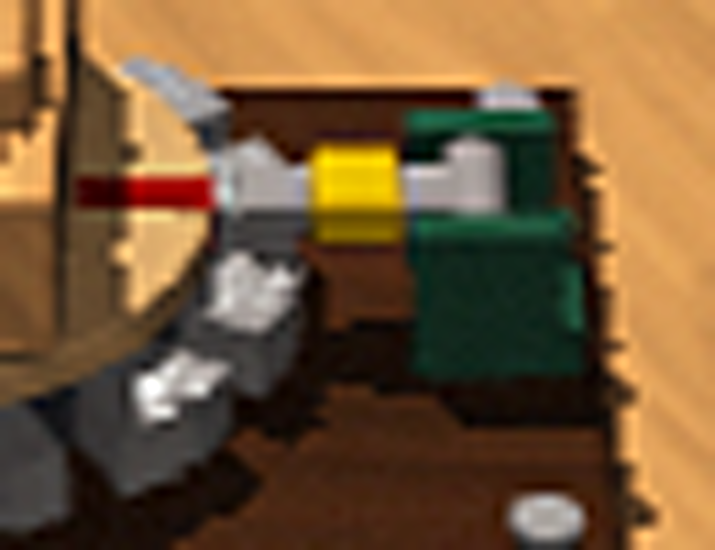

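The latch lies level in the notch in line with the red mark. The robot is clear and reads no force, so I'm handing in.

```bash
python3 - <<'E'
from cell import arm
print(arm.finish_job())
E
```

```text
the job is handed in; nothing more can be done
None
```

The latch is down in the notch that belongs to the red mark, and I handed the job in at about 12.4 s of the 56 s allowed.

**What I did:**
- With the latch standing, I pushed the blank about 100° counter-clockwise with the shut fingers until the red mark faced the latch.
- I tipped the latch inward with a light push. It first rode on the ring, with the notch about 2.8 mm short.
- I went back and eased the blank on by about 1 mm of finger travel, at no more than about 6 N, until the latch dropped.

**Last checks:**
- The side view shows the latch level, matching the outline I projected for fully home.
- From above, the latch lies in the notch next to the mark.
- The wrist camera put the mark about 0 to 1° from the latch line. The side camera's coarser reading was about 3.6°.
- The gripper was clear, with about 0 N on it. I never went near the mallet, gouge or wax tin.

**Not checked:** I did not push against the latch afterwards to test the lock, so that rests on the pictures.

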